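# Fit the crank lever on the pigment mill

### The arm

A 6-joint arm with a two-finger parallel gripper is mounted at the origin on a cart in front of the work surface, level with it; the furniture and walls round the work are solid. World frame = base frame: x ahead of the robot, y to its left, z up, the work surface at z = 0. Lengths are in mm, angles in rad, forces in N, time in s.
With the tool pointing down it reaches from about 300 to 875 mm from the base axis. Payload 6.4 kg.
Tool frame: the origin (TCP) lies at the very end of the fingers, on their centre line; the grasp point (between the pads) lies 19 mm behind it (bot.tcp_to_grasp is the distance from the TCP to the grasp point, in mm); z points along the fingers, x is the direction in which the jaws open and shut, and the axes are right-handed (so a half turn about z gives the same grasp; the last joint's range is limited). The gripper opens to 85 mm and grips with 20 to 120 N. Pads are 22 mm wide; open, the fingers measure 114 mm over their backs; the gripper's body (76 mm by 85 mm) begins 54 mm behind the grasp point. The pads swing forward as they close: fully open they stand 13 mm farther back than shut.
Start: joints at [-1.358, 0.181, 1.607, -0, 1.354, -0.206], TCP at [233.849, -525.315, 192.988] pointing down, gripper open.
Joint ranges: [-2.99, 2.99], [-0.89, 2.07], [0.3, 2.58], [-1.14, 4.28], [0, 2.63], [-3.12, 3.12]. Speed limits (rad/s): [2.57, 2.57, 3.01, 3.14, 3.14, 3.14].

### API

Orientations are given as [roll, pitch, yaw] about the fixed x, y, z axes, in that order (R = Rz(yaw) Ry(pitch) Rx(roll)).
In Python, from plant import bot gives the robot as it stands.
- The arm moves only by the tool send_rows, never from a script. Its argument "commands" is a list of rows, each a list of 2 entries, a list of its own where there are three numbers: the shift along the tool's x, y, z in cm, then the turn, a rotation vector about the tool's x, y, z in degrees. In form: [[[tx, ty, tz], [ax, ay, az]], ...]. A call has 1 to 8 rows; each row shifts and turns the commanded pose from where the row before left it, along the tool's axes as they then stand; what a row does not reach is not made up. A row lasts 1/10 s, in which the tool goes at most 50 mm and 8.59 degrees, less where a joint would pass 70% of its speed; a pose out of reach is approached as far as the arm can. A call with a gripper value outside its range is refused whole. "gripper" is the finger opening in cm, from 0 to 8.54, set as the call begins (left out, the last holds). The fingers move at their own pace and stop on an object; the grip force is fixed at half the most. Time passes only in rows, so rows that do not move let the fingers close. It gives the time, the measured TCP pose, the force and the opening at its end, in the units of the state.
- bot.observe(): the state, without advancing time (a new reading comes with each control period).
- bot.read_camera(name): name is "side" or "top"; returns the picture (420x560x3 uint8, red, green, blue); there is no depth.
- bot.get_calibration(name): a dict with "mtx" (3x3 intrinsics, pixels), "k1" (the pictures are not rectified: a ray, as slopes to the right and down, at radius r is drawn at 1 + k1 r^2 times it, then the intrinsics apply), "R" (3x3) and "t" (3): a world point X has camera coordinates R X + t. Camera axes: x right, y down, z forward; pixel columns grow to the right and rows downward; lengths in mm; the calibration is good to about 2 mm. A picture is of the moment at which its call begins. get_calibration takes no time and is no camera call.
- bot.finish_job(): hands the job in, once; it reports no verdict.
The state is a dict: "time_s": time; "joints": joint angles; "qvel": joint speeds; "tau": joint torques, N m; "ee_pos": TCP position; "tool_rot": TCP orientation; "contact_force": force on the tool from outside, world axes, zero at the start; "torque": the same for the moment, N m; "gripper_width": finger opening in mm.
Only numpy, scipy, OpenCV 4.12 (cv2) and the standard library are available. Lean on these libraries where they do the work, as an engineer would, in place of code of your own. Each camera call takes 0.05 s, during which the arm holds its last target.

### The job

Put the crank lever with the splined hole onto the upright splined shaft of the hand mill: turn it so that its three slots match the three splines, thread it on all the way down until its hub rests flat on the round shoulder, grip knob up (the arm then points straight away from the mill's spout), and let go. Leave the other lever, the one with the small plain round hole, lying where it is.

Things in the scene. Friction and masses are not known exactly. Their poses are not given: they have to be found in the camera images.
- mill: hand pigment mill, fixed: grey base plate 150 x 130 x 10 mm, round drum 116 mm across up to 50 mm height with a discharge spout on its -x side, on it a dark round shoulder 72 mm across up to 66 mm height, and an upright splined shaft in the middle (see mill_seat). Origin: on the shaft axis at bench height; z up. No part of it moves.
- mill_seat (a point): middle of the shoulder's top, on the shaft axis, 66 mm above the bench; axes as the mill's. Shaft: core 25 mm across, tapered nose with its tip 35 mm above here; three splines 7 mm wide, reaching 20 mm from the axis and 22.5 mm up, on the -x, +y and -y sides, none on +x. The seated lever has its origin here, its arm along this +x.
- splined_lever: crank lever, steel hub, aluminium arm, 0.2 to 0.4 kg, lying flat, grip knob up. Hub 64 mm across, 20 mm high; through hole 34 mm across with three slots, 15 mm wide and wider outward, to 25 mm from the axis on its -x, +y and -y sides. It fits the shaft in one rotation only, with 4 mm and 14 degrees of play. Origin: on the hub's axis at its underside; x along the arm to the knob, z up.
- splined_lever_grip (a point): middle of the black grip knob (24 mm across, top at 54 mm) of the splined lever, 125 mm from the hub's axis along +x, 40 mm above the underside; axes as the lever's. The straight arm to it is 16 mm wide, 18 mm high, flush with the hub's underside; grip across it 45 to 60 mm from the hub's axis (centre of mass at about 22 mm).
- plain_lever: the other crank lever: same size, arm and knob, but its hub has a plain round hole only 20 mm across that does not fit the shaft. Origin and axes as for the splined lever. Stays where it lies.

How it is judged (in metres and radians):
At the end, for the whole second after the job is handed in: The splined lever sits on the mill's shaft, grip knob up: its hub axis within 10 mm of the shaft axis, its underside within 6 mm of the shoulder's top, level within 7 degrees, its arm pointing to the side of the shaft without a spline, at rest and released (horizontal distance between splined_lever and mill_seat below 0.01 m and z of splined_lever in the frame of mill_seat between -0.006 and 0.006 m and x of splined_lever_grip in the frame of mill_seat above 0.1 m and angle between splined_lever's own z axis and vertical below 0.12 rad and linear speed of splined_lever below 0.02 m/s and angular speed of splined_lever below 0.2 rad/s); the robot touches nothing.
It fails at once if the plain lever is moved more than 30 mm from where it lay (distance of plain_lever from where it was at the start of the episode above 0.03 m).
It also fails if it takes over 42 s, if anything falls off the work surface, if the arm or the gripper's body presses on something with over 40 N, if the wrist force passes 120 N, or if a joint passes its speed limit or range.

## Working session

There is one attempt and no reset: what is moved stays moved. The work goes in short steps, Python scripts to look and compute and a tool call to move; the robot and the scene stay as the last step left them, time stands still between calls to the robot, and variables do not carry over. Pictures are saved under pics/ and viewed, and the job is handed in when it is done.

Besides the shell and the picture viewer there is one more tool, called after "Call:" as name(argument=value, ...) on one line, values as JSON. send_rows: Moves the arm, as the interface text tells. Its arguments: {"type":"object","properties":{"commands":{"type":"array"},"gripper":{"type":"number"}},"required":["commands"]}

```bash
mkdir -p pics; ls
python3 - <<'E'
from plant import bot
import cv2
for n in ("top","side"):
    im=bot.read_camera(n); cv2.imwrite(f"pics/{n}0.png",cv2.cvtColor(im,cv2.COLOR_RGB2BGR))
    print(n,bot.get_calibration(n))
print(bot.observe(), bot.tcp_to_grasp)
E
```

```text
pics
top {'mtx': array([[455.59859524,   0.        , 280.79399958],
       [  0.        , 455.59859524, 216.98998222],
       [  0.        ,   0.        ,   1.        ]]), 'k1': -0.04309584048072222, 'R': array([[-0.00638064, -0.99987907,  0.014182  ],
       [-0.98898735,  0.0042128 , -0.14794009],
       [ 0.14786245, -0.01496977, -0.98889464]]), 't': array([ 72.20382311, 531.64306187, 834.3118329 ])}
side {'mtx': array([[440.6815696 ,   0.        , 276.21143042],
       [  0.        , 440.6815696 , 206.65626739],
       [  0.        ,   0.        ,   1.        ]]), 'k1': -0.027718711918081815, 'R': array([[ 0.93519754,  0.35361425,  0.01904021],
       [ 0.24275481, -0.60100761, -0.76148536],
       [-0.25782876,  0.71676134, -0.6479024 ]]), 't': array([-496.51247053,  -29.8081061 , 1160.62833397])}
{'time_s': 0.1, 'joints': array([-1.35832023e+00,  1.81459147e-01,  1.60791088e+00, -2.62324085e-05,
        1.35384001e+00, -2.06326381e-01]), 'qvel': array([ 0.00057724, -0.00211489, -0.0012732 , -0.00077949, -0.00175233,
       -0.0002077 ]), 'tau': array([-2.36058786e-04, -4.45881701e+01, -3.52237952e+01, -4.03937174e-04,
        4.22375451e-03, -1.42339022e-05]), 'ee_pos': array([ 233.70370168, -524.73806114,  192.17720172]), 'tool_rot': array([-3.14128637e+00,  1.58832502e-03, -1.15198794e+00]), 'contact_force': array([ 0.60198177,  0.76056266, -0.16847234]), 'torque': array([ 0.01941773, -0.0700979 ,  0.05567149]), 'gripper_width': 85.55353973352224} 18.700000000000003
```

View pics/top0.png

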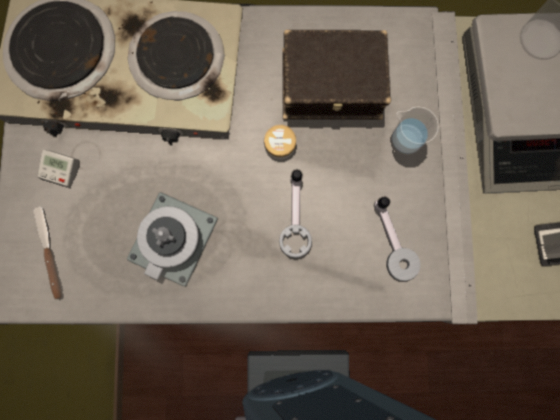

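View pics/side0.png

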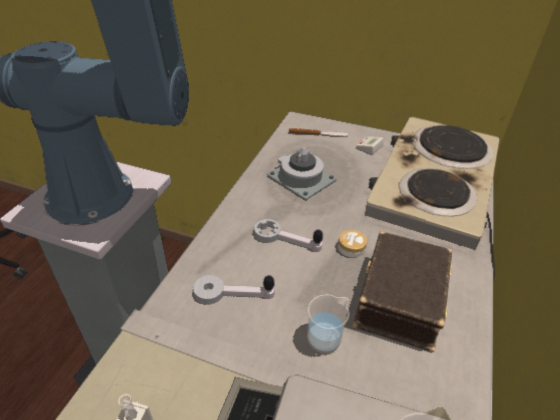

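The top view shows the splined lever with its hub at about (295,241) and its knob at (297,176). The plain lever is at (404,264), and the mill is at about (167,237) with its spout at (153,271). I'll zoom in to measure.

```bash
cat > h.py <<'E'
import numpy as np, cv2
from plant import bot
def ray(n,uv):
    c=bot.get_calibration(n); K=c["mtx"]; R=c["R"]; t=c["t"]
    d=np.array([(uv[0]-K[0,2])/K[0,0],(uv[1]-K[1,2])/K[1,1]]); s=d.copy()
    for _ in range(10): s=d/(1+c["k1"]*(s@s))
    return -R.T@t, R.T@np.array([*s,1.])
def onz(n,uv,z):
    o,d=ray(n,uv); return o+d*(z-o[2])/d[2]
def tri(a,b):
    (o1,d1),(o2,d2)=ray("top",a),ray("side",b)
    A=np.c_[d1,-d2]; s=np.linalg.lstsq(A,o2-o1,rcond=None)[0]
    p,q=o1+d1*s[0],o2+d2*s[1]; return (p+q)/2,np.linalg.norm(p-q)
def proj(n,X):
    c=bot.get_calibration(n); p=c["R"]@np.asarray(X,float)+c["t"]; s=p[:2]/p[2]
    s=s*(1+c["k1"]*(s@s)); K=c["mtx"]; return np.array([K[0,0]*s[0]+K[0,2],K[1,1]*s[1]+K[1,2]])
def crop(src,dst,x,y,w,h,f):
    im=cv2.imread(src)[y:y+h,x:x+w]; cv2.imwrite(dst,cv2.resize(im,None,fx=f,fy=f,interpolation=cv2.INTER_CUBIC))
E
python3 - <<'E'
from h import *
crop("pics/top0.png","pics/a1.png",120,160,210,130,3.8)
crop("pics/side0.png","pics/a2.png",240,130,100,130,4.6)
E
```

```text
(no output)
```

View pics/a1.png

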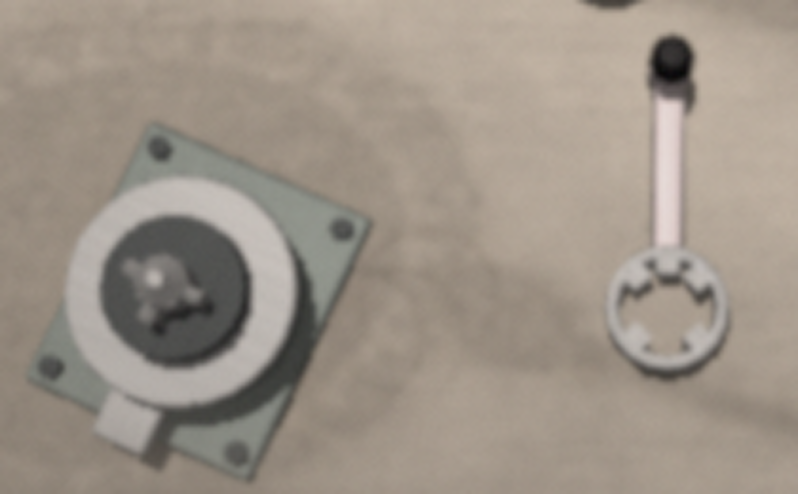

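View pics/a2.png

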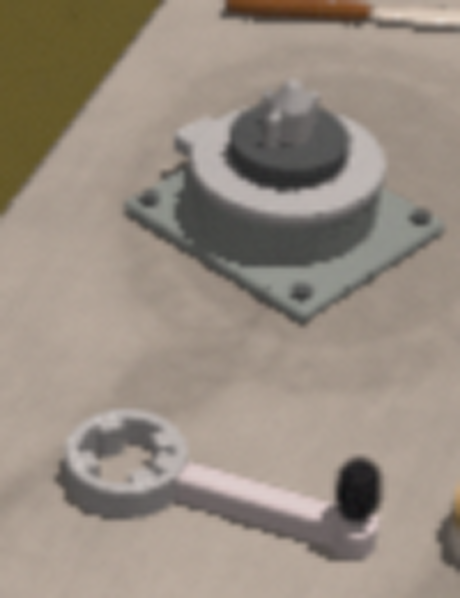

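Run:
```python
from h import *
t=cv2.imread("pics/top0.png"); s=cv2.imread("pics/side0.png")
def cc(mask,seed):
    n,l,st,ce=cv2.connectedComponentsWithStats(mask.astype(np.uint8)); 
    ys,xs=np.nonzero(l); i=np.argmin((xs-seed[0])**2+(ys-seed[1])**2); m=(l==l[ys[i],xs[i]]).astype(np.uint8)
    return m
def desc(name,m):
    c=max(cv2.findContours(m,cv2.RETR_EXTERNAL,cv2.CHAIN_APPROX_NONE)[0],key=len)
    e=cv2.fitEllipse(cv2.convexHull(c)); print(name,m.sum(),cv2.boundingRect(c),[np.round(v,2) for v in e]); return e,c
for nm,im,pts in (("top",t,[(297,176),(295,180),(297,205),(283,241),(150,205),(146,237),(182,237),(186,215),(384,203)]),("side",s,[(318,236),(300,239),(258,235),(290,180),(320,178),(300,168)])):
    hsv=cv2.cvtColor(im,cv2.COLOR_BGR2HSV)
    for p in pts: print(nm,p,im[p[1],p[0]],hsv[p[1],p[0]])
```

```text
top (297, 176) [45 44 47] [170  16  47]
top (295, 180) [20 18 19] [135  26  20]
top (297, 205) [203 205 221] [  3  21 221]
top (283, 241) [131 141 150] [ 16  32 150]
top (150, 205) [129 141 153] [ 15  40 153]
top (146, 237) [118 122 125] [ 17  14 125]
top (182, 237) [81 82 82] [30  3 82]
top (186, 215) [183 190 194] [ 19  14 194]
top (384, 203) [40 40 42] [ 0 12 42]
side (318, 236) [27 25 27] [150  19  27]
side (300, 239) [199 198 217] [178  22 217]
side (258, 235) [ 99 100 104] [  6  12 104]
side (290, 180) [68 71 71] [30 11 71]
side (320, 178) [86 90 87] [53 11 90]
side (300, 168) [46 46 46] [ 0  0 46]
```

Run:
```python
from h import *
t=cv2.imread("pics/top0.png"); f=4
def win(x,y,w,h): return cv2.resize(t[y:y+h,x:x+w],None,fx=f,fy=f,interpolation=cv2.INTER_CUBIC)
back=lambda p,x,y: (np.asarray(p)+.5)/f-.5+[x,y]
def big(m): 
    n,l,st,ce=cv2.connectedComponentsWithStats(m.astype(np.uint8)); i=1+st[1:,4].argmax(); return (l==i).astype(np.uint8)
def ell(m,nm,x,y):
    c=max(cv2.findContours(m,0,1)[0],key=len); e=cv2.fitEllipse(cv2.convexHull(c)); ce=back(e[0],x,y)
    print(nm,m.sum()/16,ce.round(2),np.round(np.array(e[1])/f,1)); return ce
# shoulder: dark
x,y=135,200; w=win(x,y,70,75); v=w.max(2)
m=big(v<115); cv2.imwrite("pics/m1.png",m*255)
# restrict to shoulder dark
v2=(cv2.cvtColor(w,cv2.COLOR_BGR2HSV)[...,2]<105); m=cv2.morphologyEx(big(v2),cv2.MORPH_OPEN,np.ones((25,25))); m=big(m)
c=ell(m,"shoulder",x,y); print(onz("top",c,66))
cv2.imwrite("pics/m2.png",np.hstack([cv2.cvtColor(m*255,8),w]))
# base corners
x,y=110,180; w=win(x,y,120,115); hsv=cv2.cvtColor(w,cv2.COLOR_BGR2HSV)
m=((hsv[...,0]>35)&(hsv[...,0]<100)&(hsv[...,1]>12)).astype(np.uint8); m=big(cv2.morphologyEx(m,cv2.MORPH_OPEN,np.ones((5,5))))
c=max(cv2.findContours(m,0,1)[0],key=len); box=cv2.boxPoints(cv2.minAreaRect(c)); P=np.array([onz("top",back(b,x,y),10) for b in box]); print(P.round(1), np.linalg.norm(P-np.roll(P,-1,0),axis=1)); print("mean",P.mean(0))
for i in range(4):
    d=P[(i+1)%4]-P[i]; print(np.degrees(np.arctan2(d[1],d[0])))
b=w.copy(); cv2.drawContours(b,[np.intp(box)],0,(0,0,255),1); cv2.imwrite("pics/m3.png",b)
# lever hub, arm, knob
for nm,x,y,wd,h in (("spl",270,160,50,110),("plain",365,185,65,105)):
    w=win(x,y,wd,h); hsv=cv2.cvtColor(w,cv2.COLOR_BGR2HSV); 
    arm=big((w[...,2].astype(int)-w[...,1]>8)&(hsv[...,2]>185)&(hsv[...,1]<35)); kn=big(hsv[...,2]<65)
    ell(kn,"knob",x,y)
    ys,xs=np.nonzero(arm); L=cv2.fitLine(np.c_[xs,ys].astype(np.float32),2,0,.01,.01).ravel()
    a=onz("top",back(L[2:]-L[:2]*60,x,y),18);b=onz("top",back(L[2:]+L[:2]*60,x,y),18); print(nm,"arm",arm.sum()/16,a,b,np.degrees(np.arctan2(*(a-b)[1::-1])))
    cv2.imwrite(f"pics/m_{nm}.png",np.hstack([cv2.cvtColor(arm*255,8),cv2.cvtColor(kn*255,8),w]))
print(onz("top",(297,176),54),onz("top",(295.3,240.5),20),onz("top",(404,264),20),onz("top",(384,202),54))
```

```text
shoulder 941.75 [166.2  236.44] [38.5 39.8]
[492.62791944 281.3239971   66.        ]
[[506.6 270.5  10. ]
 [559.3 248.8  10. ]
 [535.7 196.1  10. ]
 [483.5 218.1  10. ]] [56.92106547 57.80037314 56.69114544 57.30611894]
mean [521.28988302 233.37444469  10.        ]
-22.380492403596126
-114.04349763025151
157.12615522096084
66.17422127547665
knob 96.3125 [296.3  176.02] [10.1 12.4]
spl arm 252.0625 [529.18276498  41.04070906  18.        ] [589.251361    39.71738178  18.        ] 178.73796274803172
knob 104.5625 [383.05 202.63] [10.8 12.5]
plain arm 235.3125 [ 535.16318218 -137.56202478   18.        ] [ 479.63618229 -156.6615185    18.        ] 18.981561545152797
[608.85824211  38.11717106  54.        ] [488.50261422  41.15652671  20.        ] [ 441.45447224 -169.83197412   20.        ] [ 557.79610695 -127.06334278   54.        ]
```

View pics/m2.png

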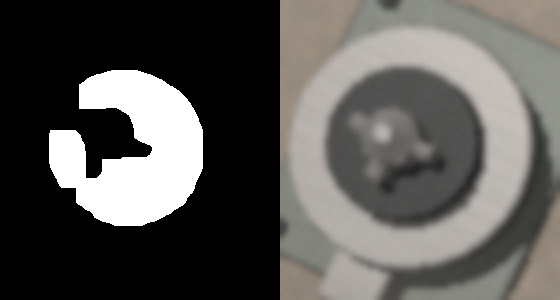

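View pics/m3.png

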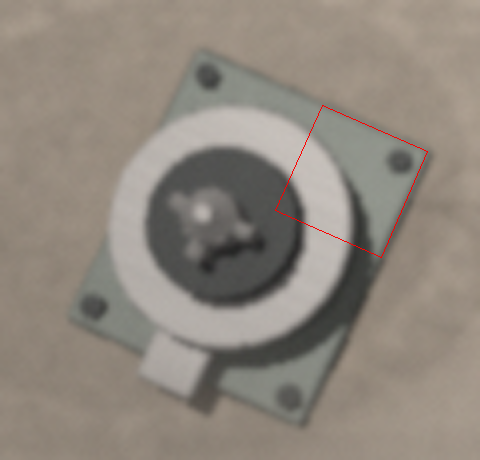

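View pics/m_spl.png

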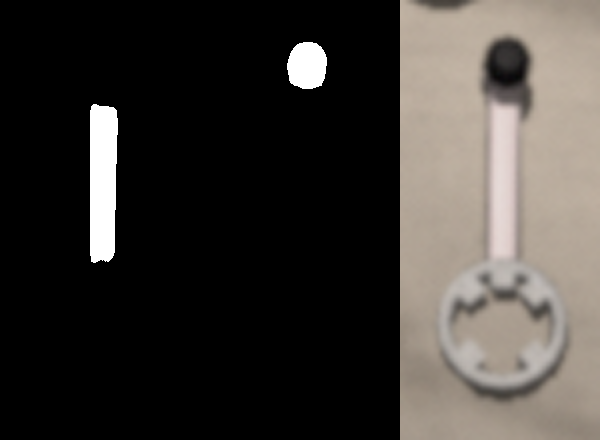

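Run:
```python
from h import *
b4=lambda p,x,y:(np.asarray(p)+.5)/4-.5+[x,y]
C=np.array([onz("top",b4(p,110,180),10) for p in [(203,48),(428,152),(303,426),(70,320)]])
print(C.round(1)); 
for i in range(4):
    d=C[(i+1)%4]-C[i]; print(np.linalg.norm(d),np.degrees(np.arctan2(d[1],d[0])))
print("plate mean",C.mean(0), "center diag")
# drum circle edges in m3 crop: left 110, right 351, top 106, bottom 347
print("drum",onz("top",b4((230.5,227),110,180),50), "shoulder",onz("top",b4((224,224),110,180),66),"tip",onz("top",b4((202,213),110,180),101))
# spline tips px
print("spl -x", [onz("top",b4(p,110,180),88.5)[:2].round(1) for p in [(177,199),(194,250),(248,231)]])
# hub circle: left 440,right 566,top 260,bottom 390 (minus 400)
h=onz("top",b4((103,325),270,160),20); k=onz("top",b4((107,61),270,160),50); print("hub",h,"knob",k,np.degrees(np.arctan2(*(k-h)[1::-1])),np.linalg.norm((k-h)[:2]))
# side: crop a2 scale 4.6 at 240,130
b=lambda p:(np.asarray(p)+.5)/4.6-.5+[240,130]
print("side shoulder",onz("side",b((289,146)),66),"drum",onz("side",b((287,160)),50),"tip tri",tri(b4((202,213),110,180),b((294,82))))
print("side hub",onz("side",b((126,452)),20),"side knob mid",tri(b4((107,61),270,160),b((357,488))))
print([onz("side",b(p),10).round(1) for p in [(126,208),(303,318),(440,226)]])
for X in [h,(*C.mean(0)[:2],101)]: print(proj("top",X),proj("side",X))
```

```text
[[588.6 309.1  10. ]
 [535.6 195.9  10. ]
 [401.7 254.7  10. ]
 [453.4 369.9  10. ]]
124.9345934325191 -115.08286775656825
146.21363498632866 156.31409921610188
126.29366447531726 65.8695593823602
148.28612230718446 -24.22391449755096
plate mean [494.83140626 282.38975246  10.        ] center diag
drum [494.45798034 283.15181209  50.        ] shoulder [494.14169018 282.42963994  66.        ] tip [495.25250238 283.96126176 101.        ]
spl -x [array([503.1, 298.6]), array([480. , 290.2]), array([488.5, 266.2])]
hub [487.7698449   41.01857029  20.        ] knob [612.04857832  39.08324138  50.        ] -0.8921656469477737 124.29380145184271
side shoulder [502.02486033 272.08712537  66.        ] drum [499.06967848 280.26555535  50.        ] tip tri (array([496.93324461, 284.78032785, 100.90656801]), np.float64(3.621455174419885))
side hub [492.02558715  39.74850219  20.        ] side knob mid (array([615.03119816,  38.69232337,  39.35921618]), np.float64(0.7865263672998188))
[array([408.6, 250.4,  10. ]), array([540.5, 190.5,  10. ]), array([590.4, 304.9,  10. ])]
[295.375 240.875] [265.537659  227.0761118]
[161.00389957 233.10816176] [301.82062929 147.81590071]
```

Mill axis is at about (495,283) mm with its +x at about −24.2°. The plate edges came out at 125 × 147 mm against the true 130 × 150, and the tip triangulates to z=101, which matches. Lever hub is at (488,41) with yaw about −1.2°. The hub-to-knob distance of 124.3 and knob height of 39.4 also match. I'll turn the tool to yaw −91.2° first.

Call:
send_rows(commands=[[[0, 0, 0], [0, 0, 6.3]], [[0, 0, 0], [0, 0, 6.3]], [[0, 0, 0], [0, 0, 6.3]], [[0, 0, 0], [0, 0, 6.3]], [[0, 0, 0], [0, 0, 0]]], gripper=8.5)

```text
time_s: 0.6
ee_pos: [233.8, -525.0, 192.5]
tool_rot: [3.141, 0.001, -1.593]
contact_force: [1.3, 0.4, -0.4]
gripper_width: 85.0
```

```bash
cat >> h.py <<'E'
from scipy.spatial.transform import Rotation as Ro
def go(target,yaw=None,p=None):
    s=bot.observe(); R=Ro.from_euler("xyz",s["tool_rot"])
    print("t",s["time_s"],"pos",s["ee_pos"].round(1),"rot",np.degrees(s["tool_rot"]).round(2),"F",s["contact_force"].round(1),"w",round(s["gripper_width"],1),"j",s["joints"].round(2))
    print("shift cm", (R.inv().apply(np.asarray(target)-s["ee_pos"])/10).round(2), "turn z", None if yaw is None else -(yaw-np.degrees(s["tool_rot"][2])))
E
python3 -c "
from h import *
go((538,40,150),-91.2)"
```

```text
t 0.6 pos [ 233.8 -525.   192.5] rot [ 1.7999e+02  6.0000e-02 -9.1260e+01] F [ 1.3  0.4 -0.4] w 85.0 j [-1.36  0.18  1.61  0.    1.35  0.23]
shift cm [-57.15 -29.18   4.3 ] turn z -0.057003679007706864
```

Call:
send_rows(commands=[[[-3.5, -1.8, 0], [0, 0, 0]], [[-3.5, -1.8, 0], [0, 0, 0]], [[-3.5, -1.8, 0], [0, 0, 0]], [[-3.5, -1.8, 0], [0, 0, 0]], [[-3.5, -1.8, 0], [0, 0, 0]], [[-3.5, -1.8, 0], [0, 0, 0]], [[-3.5, -1.8, 0], [0, 0, 0]], [[-3.5, -1.8, 0], [0, 0, 0]]])

```text
time_s: 1.4
ee_pos: [384.1, -246.9, 193.0]
tool_rot: [-3.141, -0.0, -1.589]
contact_force: [0.2, -0.6, -0.7]
gripper_width: 84.9
```

Call:
send_rows(commands=[[[-3.5, -1.8, 0], [0, 0, 0]], [[-3.5, -1.8, 0], [0, 0, 0]], [[-3.5, -1.8, 0], [0, 0, 0]], [[-3.5, -1.8, 0], [0, 0, 0]], [[-3.5, -1.8, 1], [0, 0, 0]], [[-3.5, -1.8, 1], [0, 0, 0]], [[-3.5, -1.8, 1], [0, 0, 0]], [[0, 0, 1], [0, 0, 0]]])

```text
time_s: 2.2
ee_pos: [516.0, -2.3, 152.5]
tool_rot: [-3.141, 0.001, -1.584]
contact_force: [-0.1, 0.1, 0.4]
gripper_width: 85.1
```

```bash
python3 -c "
from h import *
go((538,40,6),-91.2)
for n in ('top','side'):
    cv2.imwrite(f'pics/{n}1.png',cv2.cvtColor(bot.read_camera(n),cv2.COLOR_RGB2BGR))
crop('pics/side1.png','pics/s1.png',200,120,180,150,4)"
```

```text
t 2.2 pos [516.   -2.3 152.5] rot [-1.7996e+02  7.0000e-02 -9.0760e+01] F [-0.1  0.1  0.4] w 85.1 j [-0.24  0.09  1.8   0.    1.26  1.35]
shift cm [-4.24 -2.13 14.66] turn z 0.4389661488509802
```

View pics/s1.png

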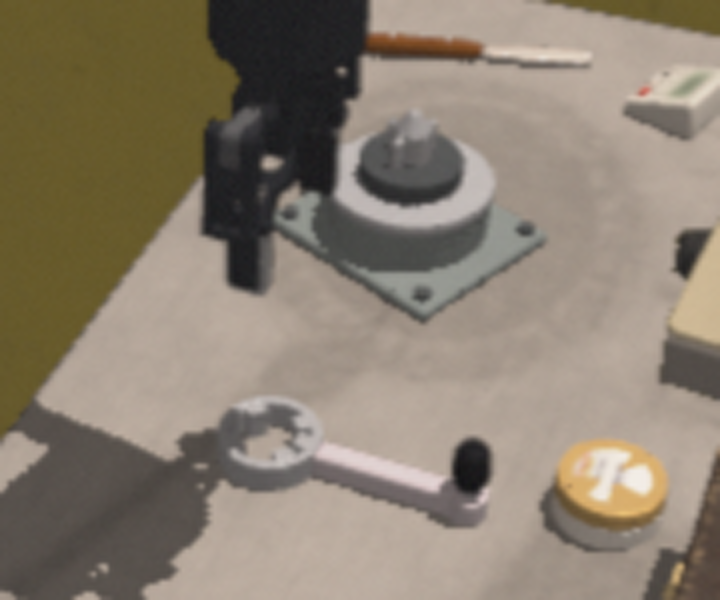

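View pics/top1.png

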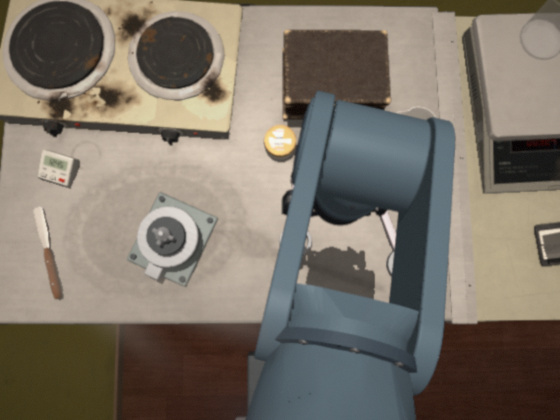

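Call:
send_rows(commands=[[[-2.1, -1.1, 0], [0, 0, 0]], [[-2.1, -1.1, 2], [0, 0, 0]], [[0, 0, 3], [0, 0, 0]], [[0, 0, 3], [0, 0, 0]], [[0, 0, 3], [0, 0, 0]], [[0, 0, 2], [0, 0, 0]], [[0, 0, 0], [0, 0, 0]]])

```text
time_s: 3.0
ee_pos: [534.8, 34.4, 20.4]
tool_rot: [3.136, 0.001, -1.592]
contact_force: [-1.3, 0.6, 0.4]
gripper_width: 84.9
```

```bash
python3 -c "
from h import *
go((538,40,6),-91.2)
for n in ('side',):
    cv2.imwrite(f'pics/{n}2.png',cv2.cvtColor(bot.read_camera(n),cv2.COLOR_RGB2BGR))
crop('pics/side2.png','pics/s2.png',200,120,180,150,4)"
```

```text
t 3.0 pos [534.8  34.4  20.4] rot [ 1.7966e+02  3.0000e-02 -9.1230e+01] F [-1.3  0.6  0.4] w 84.9 j [-0.16  0.32  1.82 -0.    1.    1.44]
shift cm [-0.57 -0.32  1.44] turn z -0.031002295677126313
```

View pics/s2.png

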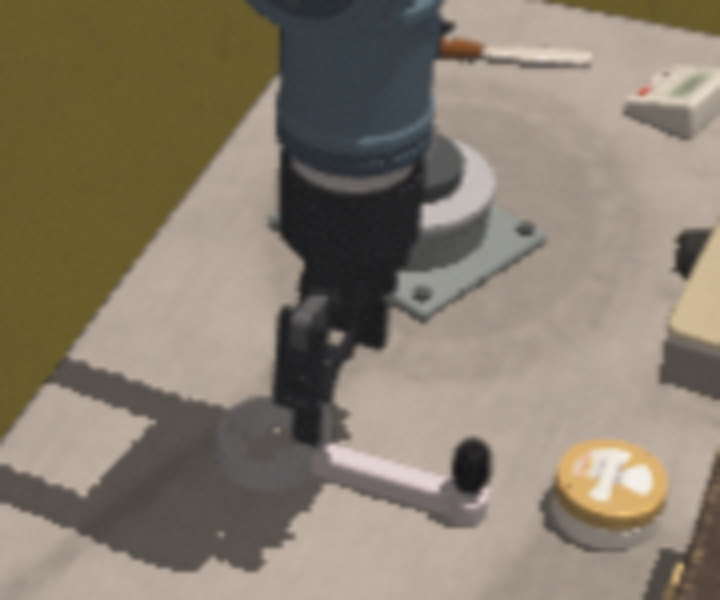

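The fingers straddle the arm, with the near tip at crop position (310,440). I'll go down the rest of the way and close.

Call:
send_rows(commands=[[[-0.6, -0.3, 0], [0, 0, 0]], [[0, 0, 0.8], [0, 0, 0]], [[0, 0, 0.6], [0, 0, 0]], [[0, 0, 0], [0, 0, 0]]])

```text
time_s: 3.45
ee_pos: [540.3, 41.5, 8.4]
tool_rot: [3.141, 0.0, -1.591]
contact_force: [0.8, -0.2, -0.5]
gripper_width: 84.8
```

Call:
send_rows(commands=[[[0, 0, 0], [0, 0, 0]], [[0, 0, 0], [0, 0, 0]], [[0, 0, 0], [0, 0, 0]], [[0, 0, 0], [0, 0, 0]], [[0, 0, 0], [0, 0, 0]], [[0, 0, 0], [0, 0, 0]], [[0, 0, 0], [0, 0, 0]], [[0, 0, 0], [0, 0, 0]]], gripper=0.5)

```text
time_s: 4.25
ee_pos: [540.8, 41.3, 9.0]
tool_rot: [-3.142, -0.0, -1.592]
contact_force: [-0.0, 0.4, -0.1]
gripper_width: 5.0
```

The opening reached 5.0 mm, so the arm is not between the pads. I'll take another look.

```bash
python3 -c "
from h import *
go((538,40,6),-91.2)
for n in ('side','top'):
    cv2.imwrite(f'pics/{n}3.png',cv2.cvtColor(bot.read_camera(n),cv2.COLOR_RGB2BGR))
crop('pics/side3.png','pics/s3.png',230,160,120,100,6)
crop('pics/top3.png','pics/t3.png',220,140,140,130,4)"
```

```text
t 4.25 pos [540.8  41.3   9. ] rot [-180.    -0.   -91.2] F [-0.   0.4 -0.1] w 5.0 j [-0.14  0.35  1.81  0.    0.98  1.45]
shift cm [0.14 0.28 0.3 ] turn z -0.0044138398873485585
```

View pics/s3.png

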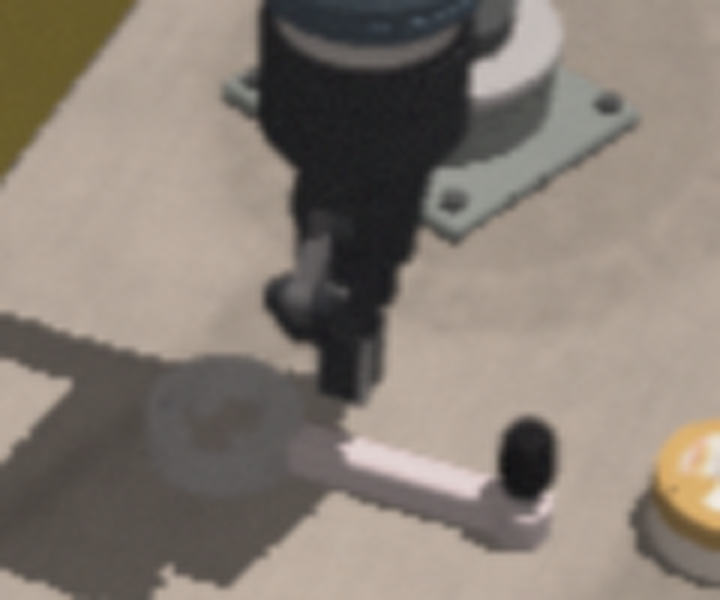

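View pics/t3.png

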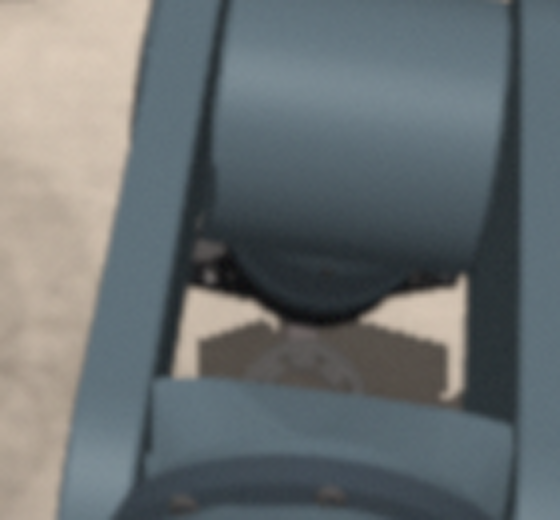

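```bash
python3 -c "
from h import *
f=lambda X:((proj('side',X)-[230,160])*6).round()
for z in (9,20,30,40): print(z,f((540.8,41.3,z)), f((540.8,60,z)))
print('arm top at 540',f((540,40,18)), 'hub',f((488,41,20)),'knob',f((613,39,40)))
"
```

```text
9 [338. 457.] [354. 426.]
20 [339. 436.] [355. 406.]
30 [340. 418.] [356. 388.]
40 [341. 399.] [357. 369.]
arm top at 540 [336. 442.] hub [214. 403.] knob [518. 451.]
```

```bash
python3 -c "
from h import *
for nm,P,px in (('s1',(516,-2.3,152.5),(262.2,192.2)),('s2',(534.8,34.4,20.4),(277,230.5)),('s3',(540.8,41.3,9),(288,226.5))):
  for dy in (-57,-45,0,45):
    for dz in (0,13,30,45):
        print(nm,dy,dz,proj('side',np.array(P)+[0,dy,dz]).round(),px)
"
```

```text
s1 -57 0 [260. 214.] (262.2, 192.2)
s1 -57 13 [260. 209.] (262.2, 192.2)
s1 -57 30 [260. 203.] (262.2, 192.2)
s1 -57 45 [260. 197.] (262.2, 192.2)
s1 -45 0 [263. 210.] (262.2, 192.2)
s1 -45 13 [263. 206.] (262.2, 192.2)
s1 -45 30 [263. 199.] (262.2, 192.2)
s1 -45 45 [263. 193.] (262.2, 192.2)
s1 0 0 [271. 197.] (262.2, 192.2)
s1 0 13 [271. 193.] (262.2, 192.2)
s1 0 30 [271. 186.] (262.2, 192.2)
s1 0 45 [271. 180.] (262.2, 192.2)
s1 45 0 [278. 185.] (262.2, 192.2)
s1 45 13 [278. 181.] (262.2, 192.2)
s1 45 30 [278. 174.] (262.2, 192.2)
s1 45 45 [279. 168.] (262.2, 192.2)
s2 -57 0 [274. 250.] (277, 230.5)
s2 -57 13 [275. 246.] (277, 230.5)
s2 -57 30 [275. 241.] (277, 230.5)
s2 -57 45 [275. 236.] (277, 230.5)
s2 -45 0 [276. 247.] (277, 230.5)
s2 -45 13 [276. 243.] (277, 230.5)
s2 -45 30 [277. 237.] (277, 230.5)
s2 -45 45 [277. 232.] (277, 230.5)
s2 0 0 [283. 234.] (277, 230.5)
s2 0 13 [283. 230.] (277, 230.5)
s2 0 30 [283. 224.] (277, 230.5)
s2 0 45 [284. 220.] (277, 230.5)
s2 45 0 [289. 222.] (277, 230.5)
s2 45 13 [290. 218.] (277, 230.5)
s2 45 30 [290. 213.] (277, 230.5)
s2 45 45 [290. 208.] (277, 230.5)
s3 -57 0 [278. 252.] (288, 226.5)
s3 -57 13 [278. 248.] (288, 226.5)
s3 -57 30 [278. 243.] (288, 226.5)
s3 -57 45 [278. 238.] (288, 226.5)
s3 -45 0 [280. 249.] (288, 226.5)
s3 -45 13 [280. 245.] (288, 226.5)
s3 -45 30 [280. 239.] (288, 226.5)
s3 -45 45 [280. 235.] (288, 226.5)
s3 0 0 [286. 236.] (288, 226.5)
s3 0 13 [287. 232.] (288, 226.5)
s3 0 30 [287. 227.] (288, 226.5)
s3 0 45 [287. 222.] (288, 226.5)
s3 45 0 [293. 224.] (288, 226.5)
s3 45 13 [293. 220.] (288, 226.5)
s3 45 30 [293. 215.] (288, 226.5)
s3 45 45 [293. 210.] (288, 226.5)
```

All three side pictures place the real fingertips roughly 30 to 40 mm higher than the reported TCP. The fingers also shut over the arm without touching it, so this is a height offset: a lateral error under 42 mm would still have caught the arm. I'll open partway and go down in small steps, watching the force and the pictures.

Call:
send_rows(commands=[[[0, 0, 0], [0, 0, 0]], [[0, 0, 0], [0, 0, 0]], [[0, 0, 0], [0, 0, 0]], [[0, 0, 0], [0, 0, 0]]], gripper=4.0)

```text
time_s: 4.75
ee_pos: [540.8, 41.4, 9.0]
tool_rot: [-3.142, 0.0, -1.592]
contact_force: [-0.3, -0.2, 0.6]
gripper_width: 39.8
```

Call:
send_rows(commands=[[[0, 0, 0.5], [0, 0, 0]], [[0, 0, 0.5], [0, 0, 0]], [[0, 0, 0.5], [0, 0, 0]], [[0, 0, 0], [0, 0, 0]]])

```text
time_s: 5.15
ee_pos: [539.9, 41.5, -7.2]
tool_rot: [3.14, 0.0, -1.592]
contact_force: [-0.0, 1.1, 0.6]
gripper_width: 39.8
```

```bash
python3 -c "
from h import *
go((540,40,-20),-91.2)
for n in ('side',):
    cv2.imwrite(f'pics/{n}4.png',cv2.cvtColor(bot.read_camera(n),cv2.COLOR_RGB2BGR))
crop('pics/side4.png','pics/s4.png',230,160,120,100,6)"
```

```text
t 5.15 pos [539.9  41.5  -7.2] rot [ 1.7988e+02  2.0000e-02 -9.1210e+01] F [-0.   1.1  0.6] w 39.8 j [-0.14  0.38  1.82  0.    0.95  1.45]
shift cm [ 0.15 -0.02  1.28] turn z -0.007613478000777718
```

View pics/s4.png

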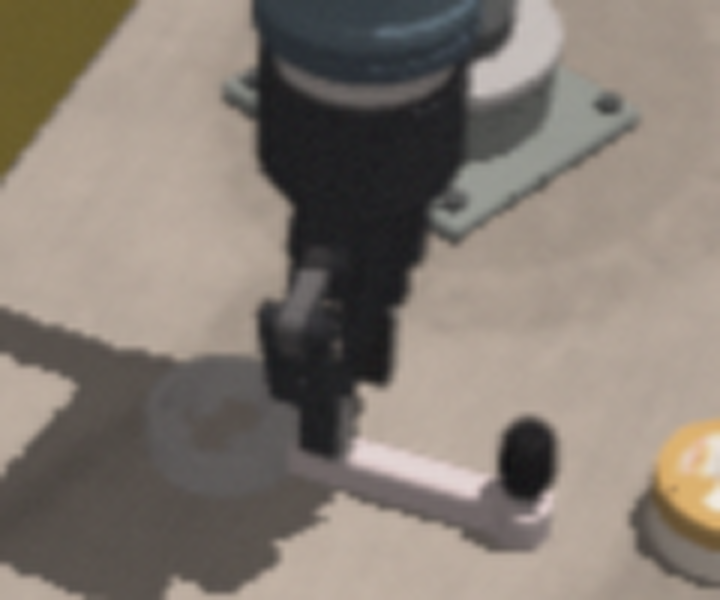

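The near fingertip is at (320,455), still above the arm's lower edge. The TCP reads −7 with no contact, which confirms the offset. I'll keep going down.

Call:
send_rows(commands=[[[0, 0, 0.4], [0, 0, 0]], [[0, 0, 0.4], [0, 0, 0]], [[0, 0, 0], [0, 0, 0]]])

```text
time_s: 5.5
ee_pos: [540.3, 41.4, -14.6]
tool_rot: [3.141, 0.0, -1.592]
contact_force: [-0.8, 0.5, -0.5]
gripper_width: 39.8
```

Call:
send_rows(commands=[[[0, 0, 0.3], [0, 0, 0]], [[0, 0, 0.3], [0, 0, 0]], [[0, 0, 0], [0, 0, 0]]])

```text
time_s: 5.8
ee_pos: [540.4, 41.4, -20.5]
tool_rot: [3.141, 0.0, -1.592]
contact_force: [-0.4, 0.4, 0.0]
gripper_width: 40.0
```

```bash
python3 -c "
from h import *
go((540,40,-20),-91.2)
for n in ('side',):
    cv2.imwrite(f'pics/{n}5.png',cv2.cvtColor(bot.read_camera(n),cv2.COLOR_RGB2BGR))
crop('pics/side5.png','pics/s5.png',230,160,120,100,6)"
```

```text
t 5.8 pos [540.4  41.4 -20.5] rot [ 1.7996e+02  1.0000e-02 -9.1210e+01] F [-0.4  0.4  0. ] w 40.0 j [-0.14  0.4   1.82  0.    0.92  1.45]
shift cm [ 0.14  0.04 -0.05] turn z -0.0054829203034643115
```

View pics/s5.png

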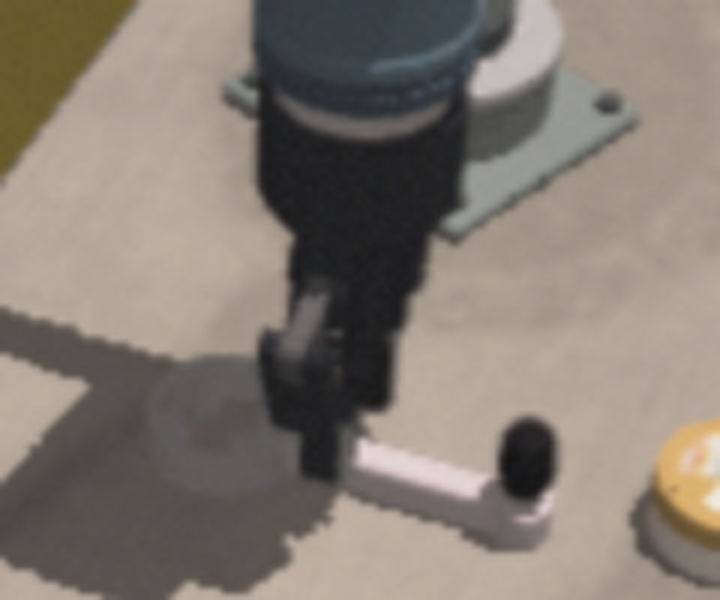

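Call:
send_rows(commands=[[[0, 0, 0.3], [0, 0, 0]], [[0, 0, 0.3], [0, 0, 0]], [[0, 0, 0], [0, 0, 0]]])

```text
time_s: 6.15
ee_pos: [540.4, 41.4, -26.5]
tool_rot: [3.141, 0.0, -1.592]
contact_force: [-0.8, -0.7, -0.4]
gripper_width: 40.0
```

```bash
python3 -c "
from h import *
go((540,40,-20),-91.2)
for n in ('side',):
    cv2.imwrite(f'pics/{n}6.png',cv2.cvtColor(bot.read_camera(n),cv2.COLOR_RGB2BGR))
crop('pics/side6.png','pics/s6.png',250,190,80,66,9)"
```

```text
t 6.15 pos [540.4  41.4 -26.5] rot [ 1.7995e+02  1.0000e-02 -9.1210e+01] F [-0.8 -0.7 -0.4] w 40.0 j [-0.14  0.41  1.82 -0.    0.91  1.45]
shift cm [ 0.14  0.04 -0.65] turn z -0.0053447116825253715
```

View pics/s6.png

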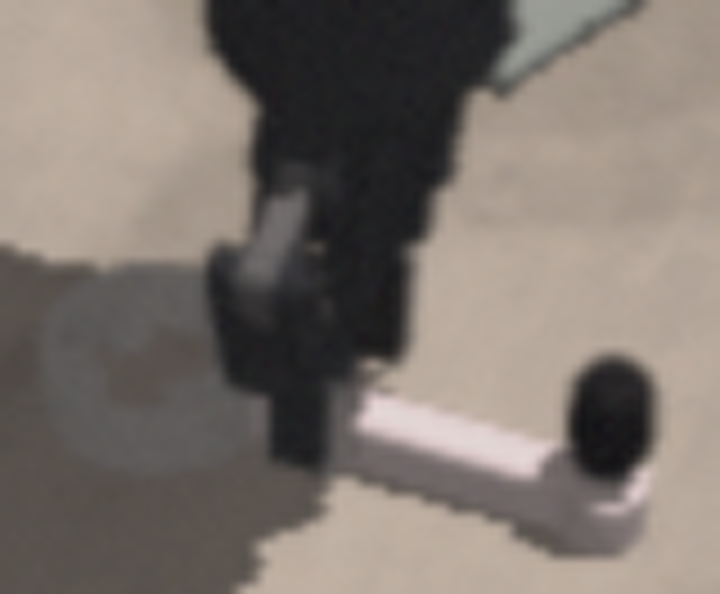

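Call:
send_rows(commands=[[[0, 0, 0.2], [0, 0, 0]], [[0, 0, 0.2], [0, 0, 0]], [[0, 0, 0], [0, 0, 0]]])

```text
time_s: 6.5
ee_pos: [540.5, 41.4, -30.3]
tool_rot: [3.141, 0.0, -1.592]
contact_force: [-0.7, 0.5, 0.7]
gripper_width: 39.9
```

Call:
send_rows(commands=[[[0, 0, 0], [0, 0, 0]], [[0, 0, 0], [0, 0, 0]], [[0, 0, 0], [0, 0, 0]], [[0, 0, 0], [0, 0, 0]], [[0, 0, 0], [0, 0, 0]], [[0, 0, 0], [0, 0, 0]]], gripper=0.5)

```text
time_s: 7.1
ee_pos: [541.1, 41.3, -29.7]
tool_rot: [-3.141, -0.0, -1.592]
contact_force: [-1.7, -0.5, 4.7]
gripper_width: 14.3
```

```bash
python3 -c "
from h import *
go((540,40,-20),-91.2)
for n in ('side',):
    cv2.imwrite(f'pics/{n}7.png',cv2.cvtColor(bot.read_camera(n),cv2.COLOR_RGB2BGR))
crop('pics/side7.png','pics/s7.png',250,190,80,66,9)"
```

```text
t 7.1 pos [541.1  41.3 -29.7] rot [-1.7998e+02 -1.0000e-02 -9.1200e+01] F [-1.7 -0.5  4.7] w 14.3 j [-0.14  0.42  1.82 -0.    0.9   1.45]
shift cm [ 0.13  0.1  -0.97] turn z -0.001676943587739288
```

View pics/s7.png

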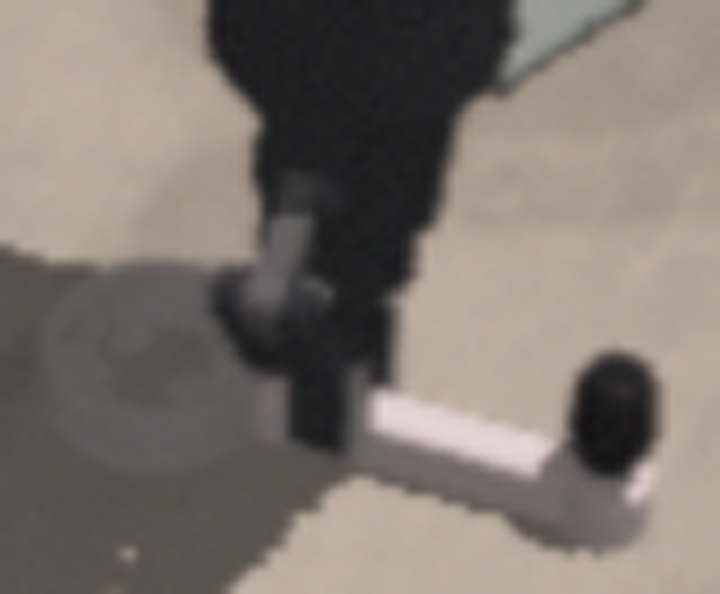

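The arm is gripped, with the opening at 14.3 mm and the fingertips about 5 mm above the arm's underside. I'll lift.

Call:
send_rows(commands=[[[0, 0, -0.5], [0, 0, 0]], [[0, 0, -1], [0, 0, 0]], [[0, 0, -2], [0, 0, 0]], [[0, 0, -3], [0, 0, 0]], [[0, 0, -3], [0, 0, 0]], [[0, 0, -3], [0, 0, 0]], [[0, 0, -2], [0, 0, 0]], [[0, 0, 0], [0, 0, 0]]])

```text
time_s: 7.95
ee_pos: [543.3, 41.1, 118.7]
tool_rot: [-3.135, -0.001, -1.592]
contact_force: [0.9, -0.0, -2.0]
gripper_width: 14.1
```

```bash
python3 -c "
from h import *
go((540,40,-20),-91.2)
for n in ('side','top'):
    cv2.imwrite(f'pics/{n}8.png',cv2.cvtColor(bot.read_camera(n),cv2.COLOR_RGB2BGR))
crop('pics/side8.png','pics/s8.png',230,120,120,100,6)"
```

```text
t 7.95 pos [543.3  41.1 118.7] rot [-1.7962e+02 -4.0000e-02 -9.1200e+01] F [ 0.9 -0.  -2. ] w 14.1 j [-0.14  0.19  1.76  0.    1.19  1.45]
shift cm [ 0.11  0.42 13.86] turn z 0.0010083256765796023
```

View pics/s8.png

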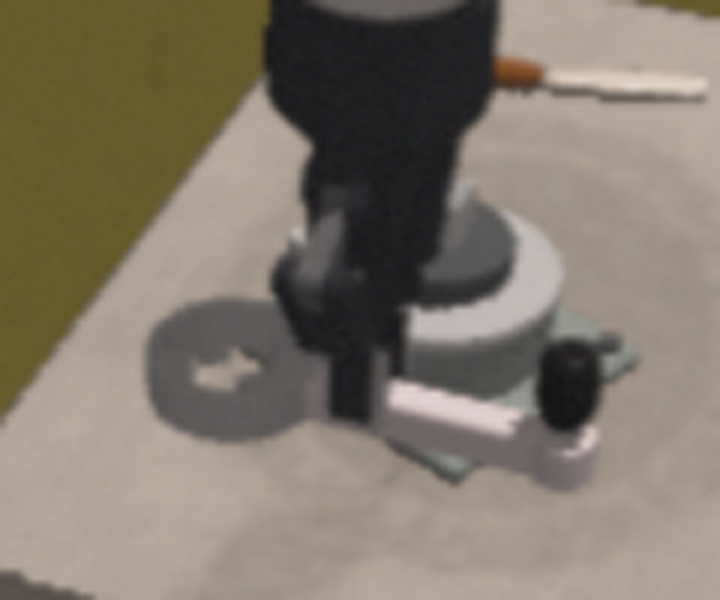

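View pics/top8.png

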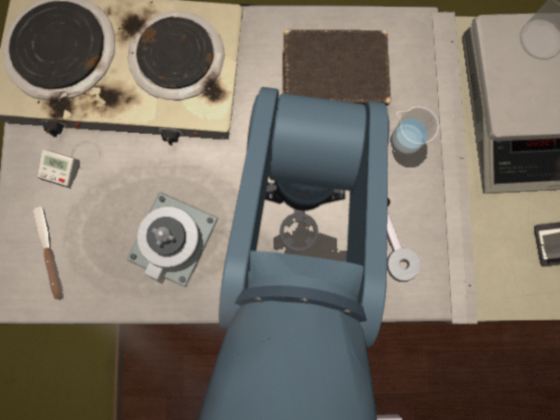

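The lever is level in the gripper. I'll turn it 23° at this height, then carry it over the mill.

Call:
send_rows(commands=[[[0, 0, 0], [0, 0, 4.6]], [[0, 0, 0], [0, 0, 4.6]], [[0, 0, 0], [0, 0, 4.6]], [[0, 0, 0], [0, 0, 4.6]], [[0, 0, 0], [0, 0, 4.6]], [[0, 0, 0], [0, 0, 0]]])

```text
time_s: 8.65
ee_pos: [539.2, 41.6, 112.8]
tool_rot: [3.138, -0.001, -1.994]
contact_force: [-0.8, -0.7, -3.9]
gripper_width: 13.9
```

```bash
python3 -c "
from h import *
go((544,262.5,118.7),-114.2)"
```

```text
t 8.65 pos [539.2  41.6 112.8] rot [ 1.7978e+02 -6.0000e-02 -1.1425e+02] F [-0.8 -0.7 -3.9] w 13.9 j [-0.14  0.2   1.76  0.    1.19  1.85]
shift cm [-20.34   8.64  -0.58] turn z -0.04870366305820539
```

Call:
send_rows(commands=[[[-2, 0.8, 0], [0, 0, 0]], [[-3, 1.3, 0], [0, 0, 0]], [[-4, 1.7, 0], [0, 0, 0]], [[-4, 1.7, 0], [0, 0, 0]], [[-4, 1.7, 0], [0, 0, 0]], [[-2.3, 1.0, 0], [0, 0, 0]], [[-1, 0.4, 0], [0, 0, 0]], [[0, 0, 0], [0, 0, 0]]])

```text
time_s: 9.45
ee_pos: [544.6, 262.6, 113.7]
tool_rot: [3.14, -0.001, -1.99]
contact_force: [0.9, 0.9, -2.9]
gripper_width: 14.4
```

Call:
send_rows(commands=[[[0, 0, 0], [0, 0, 0]], [[0, 0, 0], [0, 0, 0]]])

```text
time_s: 9.65
ee_pos: [545.6, 260.3, 114.6]
tool_rot: [3.141, -0.001, -1.994]
contact_force: [-0.6, -0.5, -2.3]
gripper_width: 13.9
```

```bash
python3 -c "
from h import *
go((544,262.5,112),-114.2)
for n in ('side','top'):
    cv2.imwrite(f'pics/{n}9.png',cv2.cvtColor(bot.read_camera(n),cv2.COLOR_RGB2BGR))
crop('pics/side9.png','pics/s9.png',240,80,120,100,6)
crop('pics/top9.png','pics/t9.png',100,150,130,100,6)"
```

```text
t 9.65 pos [545.6 260.3 114.6] rot [ 1.7997e+02 -5.0000e-02 -1.1427e+02] F [-0.6 -0.5 -2.3] w 13.9 j [ 0.25  0.32  1.6  -0.    1.22  2.24]
shift cm [-0.14  0.24  0.26] turn z -0.06675626373089472
```

View pics/s9.png

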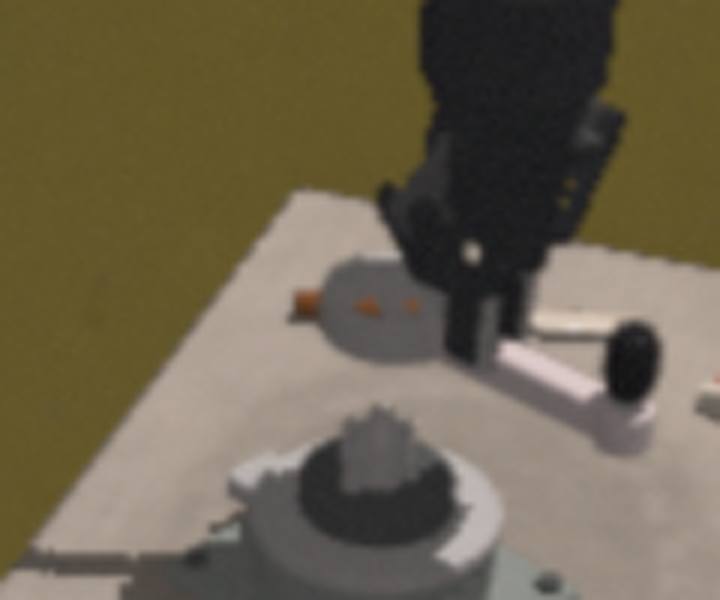

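View pics/t9.png

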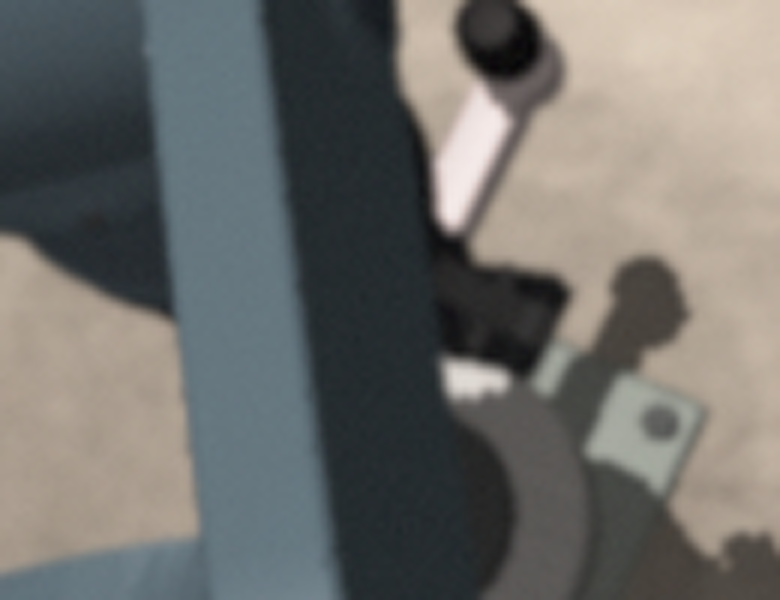

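Run:
```python
from h import *
k,e=tri((np.array([497,38])+.5)/6-.5+[100,150],(np.array([633,362])+.5)/6-.5+[240,80]); print("knob tri",k,e)
u=np.array([np.cos(np.radians(-24.2)),np.sin(np.radians(-24.2))])
print("implied hub",k[:2]-125*u, "underside z",k[2]-40)
a=np.linspace(0,2*np.pi,72)
for z0 in (140,144,148):
    P=[proj("side",(495+32*np.cos(t),283+32*np.sin(t),z)) for t in a for z in (z0,z0+20)]
    P=(np.array(P)-[240,80])*6; print(z0,"outline box",P.min(0).round(),P.max(0).round(), "knob",((proj("side",(*(np.array([495,283])+125*u),z0+40))-[240,80])*6).round(),((proj("top",(*(np.array([495,283])+125*u),z0+54))-[100,150])*6).round())
print("tip",(proj("side",(495,283,101))-[240,80])*6)
im=cv2.imread("pics/side9.png")[80:180,240:360]; big=cv2.resize(im[25:75,40:90],None,fx=14,fy=11,interpolation=cv2.INTER_CUBIC); cv2.imwrite("pics/z9.png",big)
```

```text
knob tri [613.63682532 232.10750435 181.98727682] 3.1654055258358746
implied hub [499.6218108  283.34788358] underside z 141.98727681514026
140 outline box [303. 252.] [454. 370.] knob [615. 363.] [484.  34.]
144 outline box [303. 244.] [455. 361.] knob [616. 354.] [481.  30.]
148 outline box [304. 236.] [456. 353.] knob [617. 346.] [478.  26.]
tip [371.71483665 406.27951579]
```

View pics/z9.png

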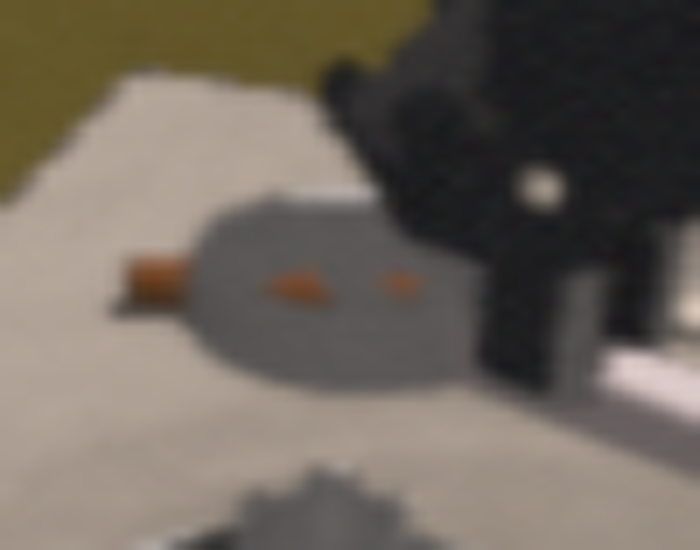

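Run:
```python
from h import *
t=cv2.imread("pics/top9.png"); x,y=170,155; w=cv2.resize(t[y:y+40,x:x+30],None,fx=6,fy=6,interpolation=cv2.INTER_CUBIC)
hsv=cv2.cvtColor(w,cv2.COLOR_BGR2HSV); m=((hsv[...,2]>190)&(w[...,2].astype(int)-w[...,1]>6)&(hsv[...,1]<40)).astype(np.uint8)
n,l,st,_=cv2.connectedComponentsWithStats(m); m=l==1+st[1:,4].argmax()
R=[]
for r in range(m.shape[0]):
    xs=np.nonzero(m[r])[0]
    if len(xs)>3: R.append((xs.max(),r))
R=np.array(R,float); n=len(R); R=R[n//8:-n//4]; L=cv2.fitLine(R.astype(np.float32),2,0,.01,.01).ravel()
f=lambda p:onz("top",(p+.5)/6-.5+[x,y],160)
a=f(L[2:]-30*L[:2]); b=f(L[2:]+30*L[:2]); d=a-b; d=d if d[0]>0 else -d
print(n,a,b,np.degrees(np.arctan2(d[1],d[0])))
u=d[:2]/np.linalg.norm(d); nrm=np.array([-u[1],u[0]]); A=a[:2]+8*nrm
print("lateral offset of arm axis from mill axis (+y lever):",(A-[495,283])@np.array([.409,.912]))
s=bot.observe(); print(s["ee_pos"])
go((543.5,262.5,112),-114.2)
```

```text
147 [580.1294032  237.76187861 160.        ] [596.71342268 233.99305429 160.        ] -12.8033757382168
lateral offset of arm axis from mill axis (+y lever): 1.4004483133811334
[545.8468896  260.38675346 114.90772742]
t 9.75 pos [545.8 260.4 114.9] rot [ 1.8000e+02 -2.0000e-02 -1.1429e+02] F [-0.1 -0.4 -2.2] w 13.7 j [ 0.25  0.32  1.6  -0.    1.22  2.24]
shift cm [-0.1   0.3   0.29] turn z -0.09266938356131504
```

Run:
```python
from h import *
f=lambda p,z=160:onz("top",(np.array(p)+.5)/6-.5+[100,150],z)
a,b=f((517,112)),f((462,225)); d=a-b; print(a,b,np.degrees(np.arctan2(d[1],d[0])))
u=d[:2]/np.linalg.norm(d); A=a[:2]+8*np.array([-u[1],u[0]]); print("lat",(A-[495,283])@np.array([.41,.912]))
crop('pics/top9.png','pics/z9b.png',165,148,40,50,12)
```

```text
[597.11622456 229.81169479 160.        ] [564.96918548 244.23844608 160.        ] -24.1692970678769
lat 1.3592919712517926
```

View pics/z9b.png

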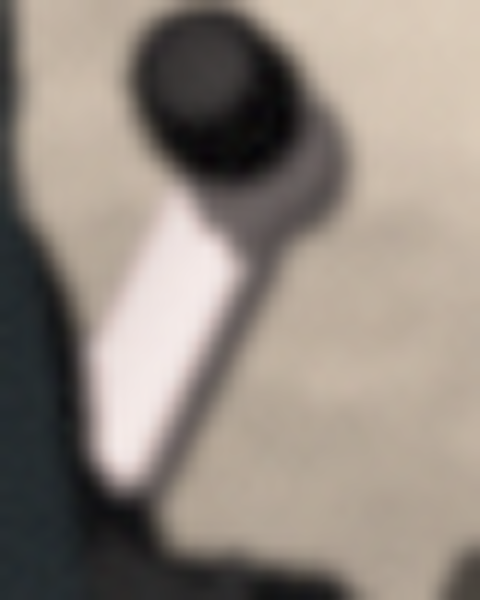

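Arm yaw measures about −24.2°, as wanted. The knob sits about 1.6 mm in +x and 1.5 mm in −y off target, which agrees with the TCP reading. I'll correct that and go down to just above the shaft tip.

Call:
send_rows(commands=[[[-0.1, 0.25, 0], [0, 0, 0]], [[0, 0, 1], [0, 0, 0]], [[0, 0, 1], [0, 0, 0]], [[0, 0, 1], [0, 0, 0]], [[0, 0, 0.5], [0, 0, 0]], [[0, 0, 0], [0, 0, 0]], [[0, 0, 0], [0, 0, 0]]])

```text
time_s: 10.45
ee_pos: [543.8, 263.7, 79.8]
tool_rot: [3.141, -0.0, -1.993]
contact_force: [0.4, 0.0, -2.7]
gripper_width: 14.2
```

```bash
python3 -c "
from h import *
go((544,262.5,60),-114.2)
for n in ('side',):
    cv2.imwrite(f'pics/{n}10.png',cv2.cvtColor(bot.read_camera(n),cv2.COLOR_RGB2BGR))
crop('pics/side10.png','pics/s10.png',270,110,90,75,8)"
```

```text
t 10.45 pos [543.8 263.7  79.8] rot [ 1.7999e+02 -1.0000e-02 -1.1420e+02] F [ 0.4  0.  -2.7] w 14.2 j [0.26 0.37 1.62 0.   1.16 2.25]
shift cm [ 0.1  -0.07  1.98] turn z 0.0005534273609555385
```

View pics/s10.png

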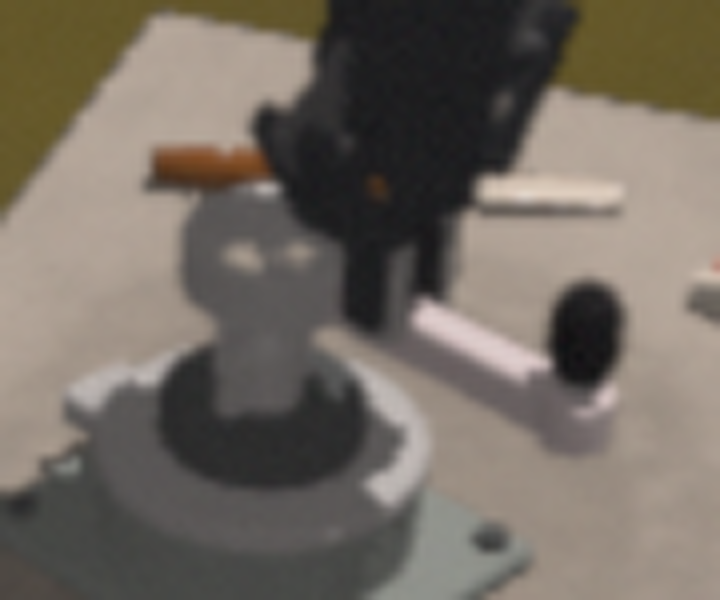

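```bash
python3 - <<'E'
from h import *
a=np.linspace(0,2*np.pi,90)
def box(c,r,z0,z1):
    P=(np.array([proj("side",(c[0]+r*np.cos(t),c[1]+r*np.sin(t),z)) for t in a for z in (z0,z1)])+.5-[270,110])*8; return P.min(0).round(),P.max(0).round()
c=(495,283)
print("shoulder",box(c,36,50,66),"drum",box(c,58,10,50),"hub",box(c,32,109.5,129.5),box(c,32,107,127))
u=np.array([.912,-.41])
print("knob",(proj("side",(*(np.array(c)+125*u),149.5))-[270,110]+.5)*8)
E
python3 -c "
from h import *
crop('pics/side10.png','pics/s10b.png',285,125,40,50,14)"
```

```text
shoulder (array([146., 335.]), array([360., 494.])) drum (array([ 79., 338.]), array([421., 629.])) hub (array([164., 181.]), array([362., 337.])) (array([164., 188.]), array([362., 344.]))
knob [571.75288598 333.78114183]
```

View pics/s10b.png

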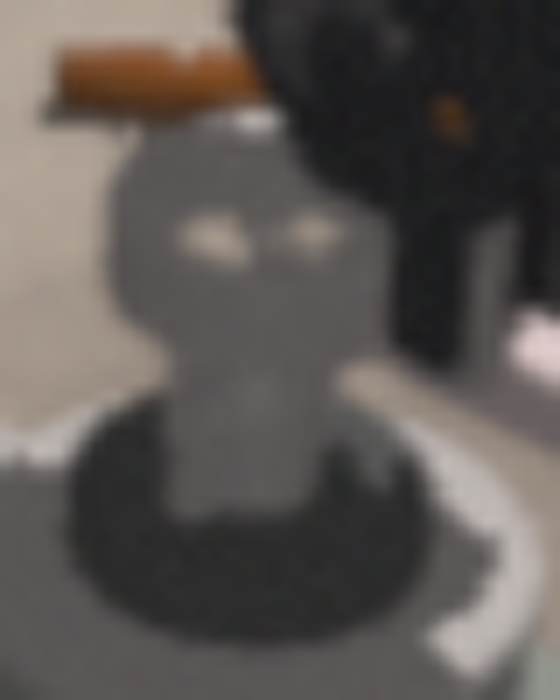

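Once the side camera's bias is removed (+10 to +13 crop px on the shoulder and tip), the hub is within about 1–2 mm of the shaft axis. I'll make a small trim and go down, watching the force.

Call:
send_rows(commands=[[[0.08, 0.08, 0], [0, 0, 0]], [[0, 0, 0.5], [0, 0, 0]], [[0, 0, 0.5], [0, 0, 0]], [[0, 0, 0.3], [0, 0, 0]], [[0, 0, 0], [0, 0, 0]]])

```text
time_s: 11.0
ee_pos: [542.1, 263.1, 66.1]
tool_rot: [3.14, -0.001, -1.993]
contact_force: [-0.2, 0.6, -3.2]
gripper_width: 13.7
```

Call:
send_rows(commands=[[[0, 0, 0.3], [0, 0, 0]], [[0, 0, 0.3], [0, 0, 0]], [[0, 0, 0], [0, 0, 0]]])

```text
time_s: 11.3
ee_pos: [542.3, 263.2, 60.4]
tool_rot: [3.141, -0.001, -1.993]
contact_force: [1.1, -0.7, -2.3]
gripper_width: 14.3
```

```bash
python3 -c "
from h import *
go((544,262.5,36),-114.2)
for n in ('side',):
    cv2.imwrite(f'pics/{n}11.png',cv2.cvtColor(bot.read_camera(n),cv2.COLOR_RGB2BGR))
crop('pics/side11.png','pics/s11.png',270,110,90,75,8)"
```

```text
t 11.3 pos [542.3 263.2  60.4] rot [ 1.7996e+02 -3.0000e-02 -1.1420e+02] F [ 1.1 -0.7 -2.3] w 14.3 j [ 0.26  0.39  1.63 -0.    1.12  2.25]
shift cm [-0.01 -0.19  2.44] turn z -0.0033864192354968736
```

View pics/s11.png

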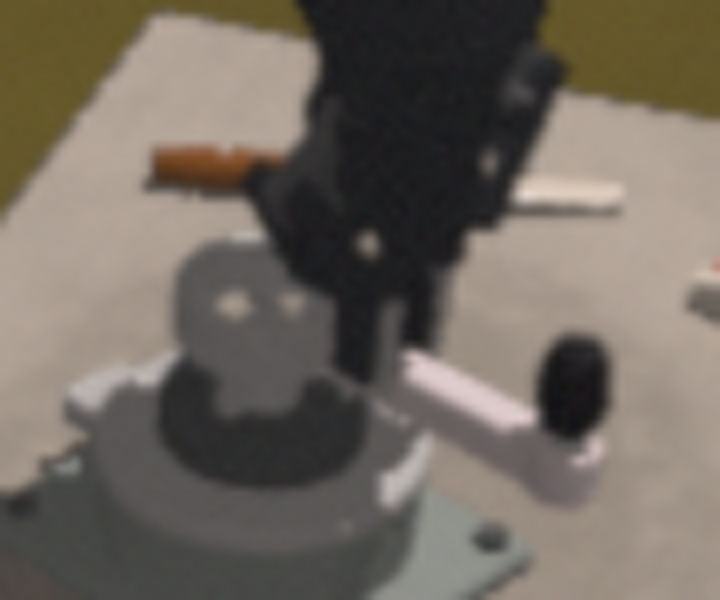

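The hub is over the nose with no contact force; its left edge is at x=175. I'll continue onto the splines.

Call:
send_rows(commands=[[[0, 0, 0.3], [0, 0, 0]], [[0, 0, 0.3], [0, 0, 0]], [[0, 0, 0], [0, 0, 0]]])

```text
time_s: 11.65
ee_pos: [542.3, 263.2, 54.4]
tool_rot: [3.141, -0.001, -1.993]
contact_force: [-0.4, 0.3, -2.7]
gripper_width: 14.0
```

Call:
send_rows(commands=[[[0, 0, 0.3], [0, 0, 0]], [[0, 0, 0.3], [0, 0, 0]], [[0, 0, 0], [0, 0, 0]]])

```text
time_s: 11.95
ee_pos: [542.2, 263.2, 48.4]
tool_rot: [3.141, -0.001, -1.993]
contact_force: [-0.6, 0.5, -2.7]
gripper_width: 14.1
```

```bash
python3 -c "
from h import *
go((544,262.5,36),-114.2)
for n in ('side','top'):
    cv2.imwrite(f'pics/{n}12.png',cv2.cvtColor(bot.read_camera(n),cv2.COLOR_RGB2BGR))
crop('pics/side12.png','pics/s12.png',270,110,90,75,8)"
```

```text
t 11.95 pos [542.2 263.2  48.4] rot [ 1.7995e+02 -4.0000e-02 -1.1421e+02] F [-0.6  0.5 -2.7] w 14.1 j [0.26 0.4  1.64 0.   1.1  2.25]
shift cm [-0.01 -0.19  1.24] turn z -0.005850644892873902
```

View pics/s12.png

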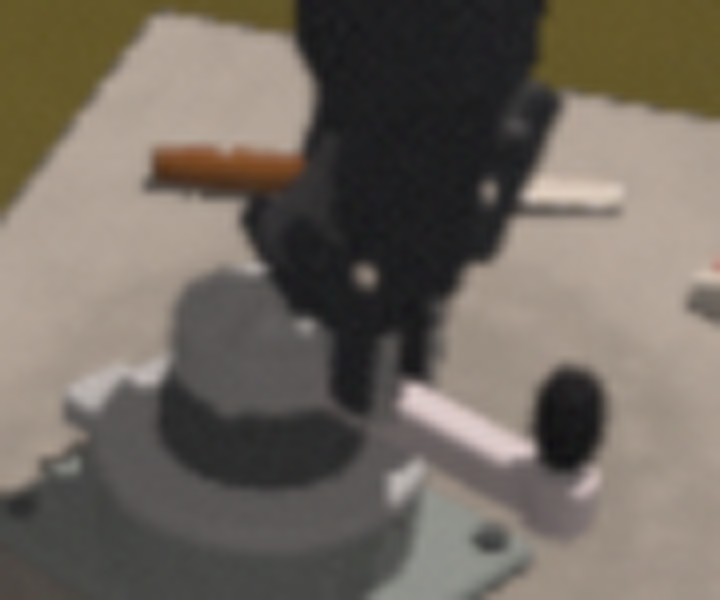

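The underside reads about 78 mm, which is below the spline tops, and there is no force, so the splines are engaged. I'll continue to the shoulder.

Call:
send_rows(commands=[[[0, 0, 0.3], [0, 0, 0]], [[0, 0, 0.3], [0, 0, 0]], [[0, 0, 0.2], [0, 0, 0]], [[0, 0, 0], [0, 0, 0]]])

```text
time_s: 12.45
ee_pos: [542.3, 263.2, 40.4]
tool_rot: [3.141, -0.001, -1.993]
contact_force: [0.3, -0.0, -3.3]
gripper_width: 13.9
```

Call:
send_rows(commands=[[[0, 0, 0.15], [0, 0, 0]], [[0, 0, 0], [0, 0, 0]]])

```text
time_s: 12.65
ee_pos: [542.6, 263.3, 39.3]
tool_rot: [3.141, -0.0, -1.993]
contact_force: [-0.6, -0.3, -2.3]
gripper_width: 13.8
```

Call:
send_rows(commands=[[[0, 0, 0.15], [0, 0, 0]], [[0, 0, 0], [0, 0, 0]]])

```text
time_s: 12.85
ee_pos: [542.6, 263.3, 37.9]
tool_rot: [3.141, -0.0, -1.993]
contact_force: [0.6, 0.3, -2.1]
gripper_width: 14.1
```

Call:
send_rows(commands=[[[0, 0, 0.15], [0, 0, 0]], [[0, 0, 0], [0, 0, 0]]])

```text
time_s: 13.05
ee_pos: [542.8, 263.3, 36.4]
tool_rot: [-3.142, 0.0, -1.993]
contact_force: [1.3, 1.0, -2.4]
gripper_width: 13.7
```

Call:
send_rows(commands=[[[0, 0, 0.1], [0, 0, 0]], [[0, 0, 0], [0, 0, 0]]])

```text
time_s: 13.25
ee_pos: [542.9, 263.3, 36.2]
tool_rot: [-3.141, 0.0, -1.993]
contact_force: [-2.5, -1.3, 3.8]
gripper_width: 14.1
```

```bash
python3 -c "
from h import *
go((544,262.5,36),-114.2)
for n in ('side','top'):
    cv2.imwrite(f'pics/{n}13.png',cv2.cvtColor(bot.read_camera(n),cv2.COLOR_RGB2BGR))
crop('pics/side13.png','pics/s13.png',270,110,90,75,8)"
```

```text
t 13.25 pos [542.9 263.3  36.2] rot [-1.7998e+02  1.0000e-02 -1.1420e+02] F [-2.5 -1.3  3.8] w 14.1 j [ 0.26  0.42  1.64 -0.    1.08  2.25]
shift cm [ 0.03 -0.13  0.02] turn z 0.0011884057205122645
```

View pics/s13.png

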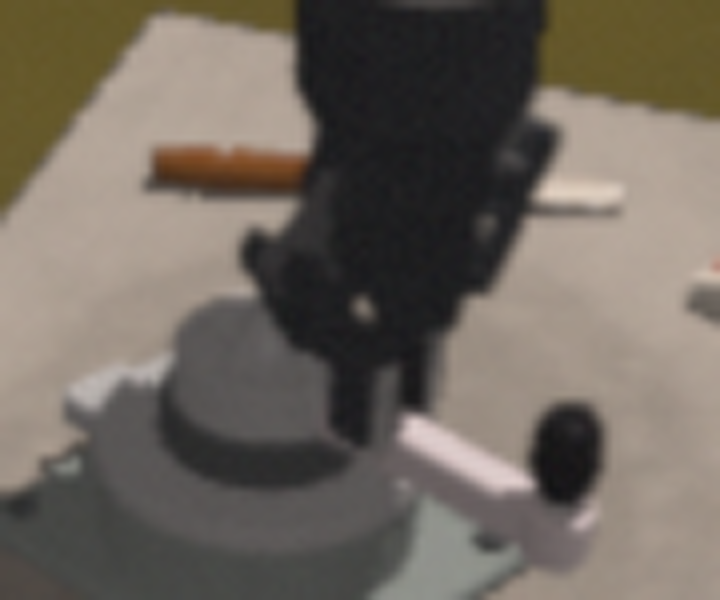

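The force changed by +6 N at TCP z 36.2, against 36.3 predicted for the seat, so the lever is down on the shoulder. I'll release and retreat upwards.

Call:
send_rows(commands=[[[0, 0, 0], [0, 0, 0]], [[0, 0, 0], [0, 0, 0]], [[0, 0, 0], [0, 0, 0]], [[0, 0, 0], [0, 0, 0]], [[0, 0, 0], [0, 0, 0]], [[0, 0, 0], [0, 0, 0]]], gripper=5.0)

```text
time_s: 13.95
ee_pos: [542.7, 263.3, 35.4]
tool_rot: [3.142, -0.0, -1.993]
contact_force: [0.0, -0.4, -0.2]
gripper_width: 50.0
```

Call:
send_rows(commands=[[[0, 0, -1], [0, 0, 0]], [[0, 0, -2], [0, 0, 0]], [[0, 0, -3], [0, 0, 0]], [[0, 0, -4], [0, 0, 0]], [[0, 0, -4], [0, 0, 0]], [[3, 0, -2], [0, 0, 0]], [[4, 0, 0], [0, 0, 0]], [[4, 0, 0], [0, 0, 0]]])

```text
time_s: 14.75
ee_pos: [497.7, 162.3, 197.5]
tool_rot: [-3.139, 0.001, -1.992]
contact_force: [-0.0, 0.6, -0.9]
gripper_width: 49.9
```

Call:
send_rows(commands=[[[4, 0, 0], [0, 0, 0]], [[4, 0, 0], [0, 0, 0]], [[4, 0, 0], [0, 0, 0]], [[4, 0, 0], [0, 0, 0]], [[0, 0, 0], [0, 0, 0]], [[0, 0, 0], [0, 0, 0]]])

```text
time_s: 15.35
ee_pos: [432.2, 16.4, 196.4]
tool_rot: [-3.14, 0.001, -1.996]
contact_force: [0.6, -0.1, -0.3]
gripper_width: 50.1
```

```bash
python3 -c "
from h import *
go((544,262.5,36),-114.2)
for n in ('side','top'):
    cv2.imwrite(f'pics/{n}14.png',cv2.cvtColor(bot.read_camera(n),cv2.COLOR_RGB2BGR))
crop('pics/side14.png','pics/s14.png',260,110,90,75,8)"
```

```text
t 15.35 pos [432.2  16.4 196.4] rot [-1.7990e+02  4.0000e-02 -1.1435e+02] F [ 0.6 -0.1 -0.3] w 50.1 j [-0.24 -0.16  1.94  0.    1.36  1.76]
shift cm [-2.702e+01 -1.000e-02  1.606e+01] turn z -0.15088272812150194
```

View pics/s14.png

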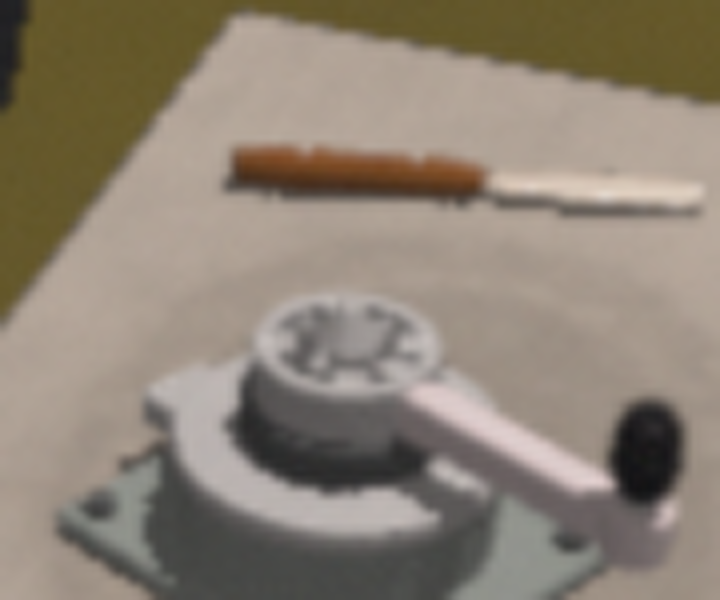

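View pics/top14.png

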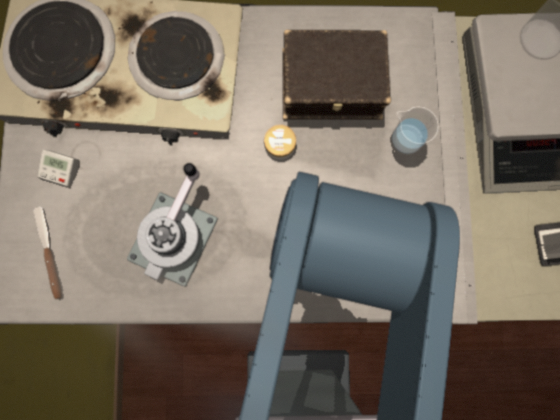

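The lever is on the shaft, flat, with its knob at (190,170) in the top view and the arm pointing away from the spout at (154,271). One numeric check before I hand it in.

Run:
```python
from h import *
def knob(f,box):
    x,y,w,h=box; im=cv2.imread(f)[y:y+h,x:x+w]; m=(im.max(2)<60).astype(np.uint8); n,l,st,ce=cv2.connectedComponentsWithStats(m); i=1+st[1:,4].argmax(); print(st[i],ce[i]+[x,y]); return ce[i]+[x,y]
a=knob("pics/top14.png",(180,158,22,26)); b=knob("pics/side14.png",(330,155,22,25))
k,e=tri(a,b); print("knob",k,e)
d=k[:2]-[495,283]; print(np.hypot(*d),np.degrees(np.arctan2(d[1],d[0])))
crop("pics/top14.png","pics/t14.png",140,205,60,60,10)
```

```text
[ 4  6 12 12 99] [189.7979798  169.94949495]
[ 7  6  8 12 78] [340.44871795 166.29487179]
knob [610.59870964 234.51823545 102.82107291] 3.566024345382249
125.35367232325096 -22.75303597457217
```

View pics/t14.png

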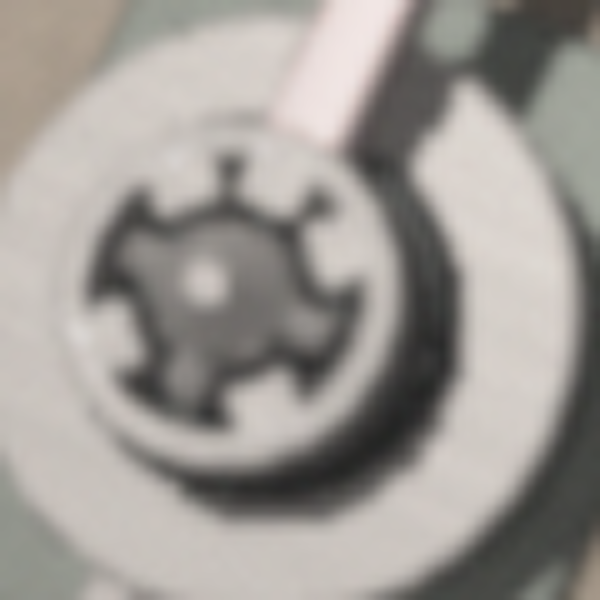

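```bash
python3 -c "
from plant import bot
print(bot.finish_job())"
```

```text
the job is handed in; nothing more can be done
None
```

The splined lever is seated on the mill's shaft, knob up, with its arm pointing away from the spout. I handed the job in at about 15.5 s; the hand-in reports no verdict.

**What I did:** I gripped the lever across its arm about 53 mm from the hub, lifted it, turned it 23° and lowered it onto the shaft. The lever met the shoulder at TCP z 36.2 mm, with 36.3 mm predicted. I then opened the gripper and moved the arm well clear. I didn't touch the plain lever. The robot's arm hides it in the last top picture, but it was still in place in the top picture taken after the lift.

**Last checks:**
- **Fit:** in the close-up top view all three splines sit in the three slots.
- **Arm direction:** the knob is 125 mm from the shaft axis at −22.8°; the mill's +x measures −24.2°.
- **Height:** the knob triangulates to 103 mm, where a seated lever should give 106 mm.
- **Robot clear:** after release the opening was 50 mm and the contact force was about 0.

**What disagreed:**
- **First grasp missed:** the real fingertips stood 30–40 mm higher than the TCP reading implied, so the gripper closed above the arm without touching it. I went lower in small steps, checking force and pictures, and the second grasp held.
- **Cameras:** the side view differs from the top view by about 4–5 mm. I allowed for that when lining the hub up with the shaft.

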